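# Open up the block heater: lock out its telescoping grip and take off the cover

## Task

Open the block heater for loading: while the swing tab still holds its cover plate down, draw the cover's telescoping grip up until the lock button clicks out, then turn the swing tab aside so that the cover is free. Then lift the cover out of its frame and lower it, without dropping it, onto the cork mat so that it lies flat and wholly on the mat with the grip still locked out; leave the other things on the desk where they are.

Things in the scene. Friction and masses are not known exactly. Their poses are not given: they have to be found in the camera images.
- heater: white block heater fixed to the desk, 200 mm deep (x -115 to +85), 140 mm wide, 86 mm tall. Origin: at desk level under the middle of its well block; x from its control-panel front (-x) to its back, z up. Its top has a recess 134 mm (x) by 108 mm (y), 6 mm deep, centred on the origin, for the cover; the flat deck in front of it (x -115 to -67) carries the swing tab.
- cover_seat (a point): fixed to the heater: middle of the seat in the recess, 80 mm above the desk, with the heater's axes; the cover's origin lies here while it is seated
- cover: aluminium cover plate, 130 (x) by 104 (y) by 5 mm, 0.33 kg with its grip, loose in the recess with 2 mm of play all round, axes along the heater's. Origin: middle of the underside; z up. From its middle rises a square sleeve, 20 mm wide (24 at the black collar), top 75 mm above the origin, with the lock button's window 54 to 65 mm up in its front (-x) face. In it slides the tube of the grip.
- cover_grip (a joint): how far the telescoping grip is drawn up out of the sleeve, m: 0 pushed in (starts at 0 to 0.015), the lock button snaps out at 0.046, 0.049 is the end stop. It slides with about 4 N of friction (slightly more than the cover's weight) and stays where it is left; once locked it will not go down again.
- grip_bar (a point): middle of the black bar grip on top of the sliding tube. The bar is 80 mm long (cover's y), 24 mm wide (x) and 16 mm tall (8 mm above and below this point), which is 83 mm + cover_grip above the cover's origin. What is below it is no wider than the bar; it can be pinched from above across its 24 mm, with at least 60 mm free below its sides.
- lock_button (a joint): how far the 8 mm round steel spring button on the sliding tube stands out, m: 0 held in behind the sleeve wall, 0.007 snapped out through the window (locked). It moves by itself, do not press it.
- swing_tab (a joint): angle of the steel swing tab about its upright pivot (heater x = -80 mm, y = 0), rad: 0 = nose pointing back over the cover's front edge (starts at 0 to 0.25); grows counterclockwise seen from above; stop at 1.7. From 1.15 on the nose is clear of the cover. Stiff hinge (about 1 N at the nub), stays where it is left.
- tab_nub (a point): top of the black upright finger nub, 12 mm across, on the tail of the swing tab, 110 mm above the desk; the tab's upper face is at 92.5 mm. The nub is 24 mm from the pivot, on the control-panel side at angle 0, and moves towards the heater's -y as the angle grows. The nose reaches 25 mm the other way, 10 mm over the cover with 2.5 mm of air under it.
- mat: flat cork mat fixed to the desk, 180 mm (x) by 150 mm (y), 6 mm thick. Origin: middle of its underside; z up. Mat and heater stand to the left and right of the kit stand, either way round
- kit_case: open white folding kit stand, fixed, between heater and mat: a low tray with a leaf, about 200 mm wide, standing up behind it to 185 mm above the desk (within 160 mm of this origin, mostly on its far side). Carry the cover over it or past its far side. Origin: at desk level.
- corner_fl (a point): front left bottom corner of the cover plate (front is the cover's -x, left its +y), moves with the cover
- corner_fr (a point): front right bottom corner of the cover plate (front is the cover's -x, left its +y), moves with the cover
- corner_bl (a point): back left bottom corner of the cover plate (front is the cover's -x, left its +y), moves with the cover
- corner_br (a point): back right bottom corner of the cover plate (front is the cover's -x, left its +y), moves with the cover
- timer: mechanical interval timer, white square case 64x64 mm, 48 mm tall with its black dial; a bystander, to be left where it stands. Origin: middle of its underside
- strip_box: low white and blue cardboard box, 62x119x56 mm tall; a bystander, to be left where it stands. Origin: middle of its underside
- reagent_bottle: white plastic bottle, 64 mm across, 164 mm tall; a bystander, to be left where it stands. Origin: middle of its underside
- wide_jar: white wide-necked jar with a screw lid, 71 mm across, 125 mm tall; a bystander, to be left where it stands. Origin: middle of its underside
- dropper_2: small dropper bottle, 25 mm across, 74 mm tall; a bystander, to be left where it stands. Origin: middle of its underside
- cassette_1: flat white test cassette lying on the desk, 70x22x6 mm; a bystander, to be left where it stands. Origin: middle of its underside

How it is judged:
By the outcome, as a careful person would: the job done as asked, in the order asked, and still so for the second after the job is handed in, with the robot touching nothing.
It also fails if it takes over 67 s, if anything falls off the work surface, if the arm or the gripper's body presses on something with over 40 N, if the wrist force passes 120 N, or if a joint passes its speed limit or range.

## Robot

A 6-joint arm with a two-finger parallel gripper is mounted at the origin on a cart in front of the work surface, level with it; the furniture and walls round the work are solid. World frame = base frame: x ahead of the robot, y to its left, z up, the work surface at z = 0. Lengths are in m, angles in rad, forces in N, time in s.
With the tool pointing down it reaches from about 0.35 to 0.975 m from the base axis. Payload 4.9 kg.
Tool frame: the origin (TCP) lies midway between the tips of the shut fingers; the grasp point (between the pads) lies 19 mm behind it; z points along the fingers, y is the line along which they close (so a half turn about z gives the same grasp; the last joint's range is limited). The gripper opens to 85 mm and grips with 20 to 120 N. Pads are 22 mm wide; open, the fingers measure 114 mm over their backs; the gripper's body (76 mm by 85 mm) begins 54 mm behind the grasp point. The pads swing forward as they close: fully open they stand 13 mm farther back than shut.
Start: joints at [-1.464, 0.053, 1.613, -0, 1.476, -0.119], TCP at [0.14, -0.609, 0.231] pointing down, gripper open.
Joint ranges: [-3.01, 3.01], [-1.01, 2.22], [0.06, 2.58], [-1.02, 4.17], [0.09, 2.62], [-3.14, 3.14]. Speed limits (rad/s): [2.57, 2.57, 3.14, 3.14, 3.14, 3.14].

## Interface

Orientations are given as a rotation vector (axis times angle).
In Python, from station import ctrl gives the robot as it stands. The module is installed in compiled form; this text tells all that it offers.
- The arm moves only by the shell command python3 -m handwheel 'ROWS' [OPENING] [FORCE]. ROWS is JSON, a list of rows, each a list of 2 entries, a list of its own where there are three numbers: the shift along the tool's x, y, z in cm, then the turn, a rotation vector about the tool's x, y, z in rad. In form: [[[tx, ty, tz], [ax, ay, az]], ...]. A call has 1 to 5 rows; each row is the pose to reach, as a shift and turn from the pose commanded when the call began, along the tool's axes at that moment; what a row does not reach only later rows make up. A row lasts 1/8 s, in which the tool goes at most 62.5 mm and 10.7 degrees, less where a joint would pass 70% of its speed; a pose out of reach is approached as far as the arm can. A call with a gripper value outside its range is refused whole. OPENING is the gripper's target within -1 to 1 (shut at 1, half-way at 0, fully open at -1), set as the call begins (- or left out, the last holds). The fingers move at their own pace and stop on an object; FORCE is the grip in N (left out, the last holds). Time passes only in rows, so rows that repeat a pose let the fingers close. It gives the time, the measured TCP pose, the force, the opening and the grip force at its end, in the units of the state.
- ctrl.get_obs(): the state, without advancing time (a new reading comes with each control period).
- ctrl.get_image(name): name is "scene" or "top" or "wrist"; returns the picture (384x512x3 uint8, blue, green, red); there is no depth.
- ctrl.calibration(name): a dict with "fx", "fy", "cx", "cy" (pixels), "R" (3x3) and "t" (3): a world point X has camera coordinates R X + t. Camera axes: x right, y down, z forward; pixel columns grow to the right and rows downward; lengths in m; the calibration is good to about 2 mm. A picture is of the moment at which its call begins: read the wrist's pose just before it. calibration takes no time and is no camera call; for the wrist camera it gives the pose at the moment of the call.
- ctrl.finish_job(): hands the job in; it is judged then, once.
Trained networks look in the newest picture that a camera, given by its name, has taken for a name from the list of things; names that differ only in an ending like _2 or _b are one class to them, and where a whole thing is asked for, a point or a joint stands for the part that bears it (a point fixed in the world has none). Each returns a list of dicts, best first, with "score" (0 to 1); they miss things now and then, are a little off and sometimes report something else, mostly with a low value. They report only what shows in the picture. A call takes as long as a camera call.
- ctrl.look_for(camera, query): "position" ([column, row] in pixels, amid what is visible of it).
- ctrl.landmark_of(camera, query): "position" ([column, row] in pixels: a listed point, or the origin of a listed thing).
The state is a dict: "t": time; "q": joint angles; "dq": joint speeds; "effort": joint torques, N m; "tool_pos": TCP position; "tool_rot": TCP orientation; "contact_force": force on the tool from outside, world axes, zero at the start; "wrist_torque": the same for the moment, N m; "opening": finger opening in m; "grip_force": force on a finger pad.
Only numpy, scipy, OpenCV 4.12 (cv2) and the standard library are available. Lean on these libraries where they do the work, as an engineer would, in place of code of your own. Each camera call takes 0.05 s, during which the arm holds its last target. There are 200 camera calls.

## Working session

There is one attempt and no reset: what is moved stays moved. The work goes in short steps, Python scripts to look and compute and a shell command to move; the robot and the scene stay as the last step left them, time stands still between calls to the robot, and variables do not carry over. Pictures are saved under pics/ and viewed, at most 10 in all, crops included, and the job is handed in when it is done.

```bash
mkdir -p pics
cat > h.py <<'E'
import numpy as np, cv2
from scipy.spatial.transform import Rotation as R
from station import ctrl
def ray(cam,px,c=None):
    c=c or ctrl.calibration(cam); Rm=np.array(c["R"]);t=np.array(c["t"])
    d=Rm.T@np.array([(px[0]-c["cx"])/c["fx"],(px[1]-c["cy"])/c["fy"],1.]);return -Rm.T@t,d
def onz(cam,px,z,c=None):
    o,d=ray(cam,px,c);return o+d*(z-o[2])/d[2]
def tool():
    o=ctrl.get_obs();return np.array(o["tool_pos"]),R.from_rotvec(o["tool_rot"])
def rel(p,yaw=None):
    """shift cm in tool axes to world point p for the TCP"""
    tp,r=tool();return np.round(r.inv().apply(np.array(p)-tp)*100,2)
E
cat > a.py <<'E'
from h import *
print({k:np.round(v,3) for k,v in ctrl.get_obs().items()})
Z=dict(grip_bar=.17,tab_nub=.11,corner_fl=.08,corner_fr=.08,corner_bl=.08,corner_br=.08,cover_seat=.08,cover=.08,heater=0,mat=0,kit_case=0,timer=0,strip_box=0,reagent_bottle=0,wide_jar=0,dropper_2=0,cassette_1=0)
for cam in("top","scene"):
    im=ctrl.get_image(cam);cv2.imwrite(f"pics/{cam}0.png",im)
    for k,z in Z.items():
        l=ctrl.landmark_of(cam,k)
        for d in l[:1]: print(cam,k,round(d["score"],2),np.round(d["position"]),np.round(onz(cam,d["position"],z),3))
print(ctrl.get_obs()["t"])
E
python3 a.py
```

```text
{'t': np.float64(0.0), 'q': array([-1.464,  0.053,  1.614,  0.   ,  1.476, -0.119]), 'dq': array([-0.002, -0.001, -0.001,  0.001,  0.001,  0.   ]), 'effort': array([-0.0000e+00, -3.9368e+01, -3.7018e+01, -0.0000e+00,  7.0000e-03,
        0.0000e+00]), 'tool_pos': array([ 0.14 , -0.609,  0.23 ]), 'tool_rot': array([-3.12 , -0.354, -0.   ]), 'contact_force': array([-1.186,  0.646, -0.65 ]), 'wrist_torque': array([-0.009, -0.016, -0.   ]), 'grip_force': np.float64(0.0), 'opening': np.float64(0.085)}
top grip_bar 0.63 [322. 198.] [ 0.47  -0.311  0.17 ]
top tab_nub 0.53 [332. 234.] [ 0.372 -0.35   0.11 ]
top corner_fl 0.95 [308. 231.] [ 0.382 -0.286  0.08 ]
top corner_bl 0.61 [289. 187.] [ 0.511 -0.228  0.08 ]
top corner_br 0.77 [322. 177.] [ 0.544 -0.327  0.08 ]
top cover 0.59 [316. 202.] [ 0.467 -0.31   0.08 ]
top heater 0.63 [313. 206.] [ 0.463 -0.314  0.   ]
top mat 0.57 [147. 178.] [0.543 0.228 0.   ]
top kit_case 0.73 [300. 146.] [ 0.659 -0.271  0.   ]
top timer 0.87 [228. 185.] [ 0.524 -0.036  0.   ]
top strip_box 0.71 [252. 162.] [ 0.603 -0.113  0.   ]
top reagent_bottle 0.63 [302. 146.] [ 0.659 -0.277  0.   ]
top wide_jar 0.65 [338. 150.] [ 0.651 -0.395  0.   ]
top dropper_2 0.66 [370. 185.] [ 0.536 -0.497  0.   ]
top cassette_1 0.7 [238. 202.] [ 0.471 -0.072  0.   ]
scene grip_bar 0.74 [288. 222.] [ 0.468 -0.303  0.17 ]
scene corner_br 0.79 [316. 241.] [ 0.545 -0.336  0.08 ]
scene cover_seat 0.71 [326. 232.] [ 0.593 -0.328  0.08 ]
scene heater 0.98 [286. 269.] [ 0.462 -0.311  0.   ]
scene mat 0.86 [206. 167.] [ 0.539  0.245 -0.   ]
scene strip_box 0.69 [280. 209.] [ 0.61  -0.104  0.   ]
scene reagent_bottle 0.87 [326. 229.] [ 0.665 -0.263  0.   ]
scene wide_jar 0.91 [352. 261.] [ 0.631 -0.404  0.   ]
scene dropper_2 0.72 [353. 298.] [ 0.536 -0.496  0.   ]
1.8
```

```bash
python3 -c "
import cv2,numpy as np
a=cv2.imread('pics/top0.png');b=cv2.imread('pics/scene0.png')
cv2.imwrite('pics/both.png',cv2.resize(np.vstack([a,b]),(400,600)))"
```

```text
(no output)
```

View pics/top0.png

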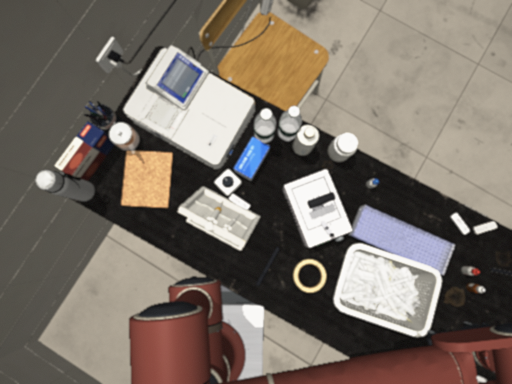

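View pics/scene0.png

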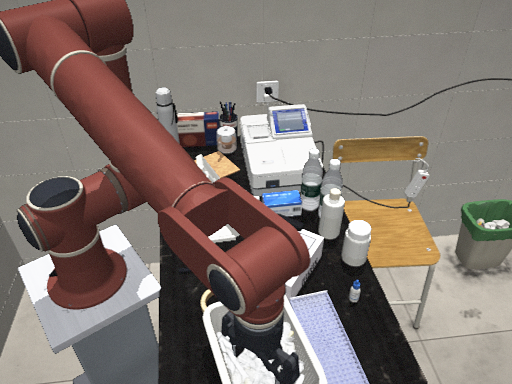

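The top view shows the heater at (318,208) with a bar and front tab, the kit stand at (219,217), and the cork mat at (148,180). The scene view agrees, though the arm hides the heater there. I'm moving above the heater for a wrist view.

```bash
python3 -m handwheel '[[[6,-3.5,-3],[0,0,-0.18]],[[11,-7,-6],[0,0,-0.36]],[[16,-10,-9],[0,0,-0.54]],[[21,-13,-12],[0,0,-0.72]],[[26,-16,-13],[0,0,-0.9]]]' -1 40
python3 - <<'E'
from h import *
tp,r=tool();print(tp,np.round(r.as_matrix()[:,0],3),rel([.42,-.33,.40]))
for n,px in dict(kit=[219,217],m1=[124,152],m2=[173,152],m3=[170,208],m4=[121,205]).items(): print(n,onz("top",px,.006).round(3))
E
```

```text
t: 2.42
tool_pos: [0.3443, -0.4079, 0.3583]
tool_rot: [2.65, 1.682, 0.0]
contact_force: [0.2, -0.3, 0.2]
opening: 0.0854
grip_force: 0.0
[ 0.34433353 -0.40785459  0.35833226] [ 0.426  0.905 -0.002] [10.26  3.54 -4.17]
kit [ 0.42  -0.012  0.006]
m1 [0.625 0.306 0.006]
m2 [0.629 0.146 0.006]
m3 [0.445 0.146 0.006]
m4 [0.451 0.304 0.006]
```

```bash
python3 -m handwheel '[[[5,1.8,-2],[0,0,-0.18]],[[10,3.5,-4],[0,0,-0.36]],[[10,3.5,-4],[0,0,-0.54]],[[10,3.5,-4],[0,0,-0.72]],[[10,3.5,-4],[0,0,-0.8]]]'
cat > b.py <<'E'
from h import *
import sys
tag=sys.argv[1]; ks=sys.argv[2:]
Z=dict(grip_bar=.168,tab_nub=.11,corner_fl=.08,corner_fr=.08,corner_bl=.08,corner_br=.08,cover_seat=.08,cover=.08,heater=0,lock_button=.14,mat=0)
c=ctrl.calibration("wrist");tp,r=tool();print(tp,r.as_rotvec())
cv2.imwrite(f"pics/{tag}.png",ctrl.get_image("wrist"))
for k in ks or Z:
    for d in ctrl.landmark_of("wrist",k)[:1]: print(k,round(d["score"],2),np.round(d["position"]),np.round(onz("wrist",d["position"],Z[k],c),4))
print("cam",ray("wrist",[c["cx"],c["cy"]],c))
E
python3 b.py w1
```

```text
t: 3.05
tool_pos: [0.418, -0.3333, 0.3961]
tool_rot: [1.789, 2.582, -0.0]
contact_force: [0.3, 0.0, -0.8]
opening: 0.0858
grip_force: 0.0
[ 0.41799084 -0.33332119  0.3961491 ] [ 1.78921171e+00  2.58205239e+00 -7.89440407e-05]
grip_bar 0.82 [290. 158.] [ 0.4655 -0.3123  0.168 ]
tab_nub 0.16 [276. 236.] [ 0.5062 -0.4542  0.11  ]
corner_fl 0.59 [246. 121.] [ 0.3883 -0.2894  0.08  ]
corner_fr 0.59 [249. 178.] [ 0.4266 -0.3803  0.08  ]
corner_bl 0.79 [324. 114.] [ 0.5064 -0.2336  0.08  ]
corner_br 0.67 [319. 179.] [ 0.5438 -0.3381  0.08  ]
cover 0.75 [282. 153.] [ 0.4655 -0.3174  0.08  ]
heater 0.52 [223. 156.] [ 0.3674 -0.3736  0.    ]Traceback (most recent call last):
  File "b.py", line 8, in <module>
    for d in ctrl.landmark_of("wrist",k)[:1]: print(k,round(d["score"],2),np.round(d["position"]),np.round(onz("wrist",d["position"],Z[k],c),4))
             ~~~~~~~~~~~~~~~~^^^^^^^^^^^
ValueError: it knows: cassette, corner_bl, corner_br, corner_fl, corner_fr, cover, cover_seat, dropper, grip_bar, heater, kit_case, mat, reagent_bottle, strip_box, tab_nub, timer, wide_jar
```

View pics/w1.png

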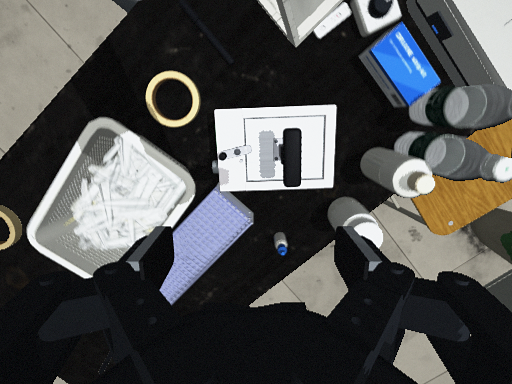

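The wrist view shows the bar at (291,157), the nub at (222,157), the tab nose at (250,149), and the heater's top corners at about (215,109), (336,104), (334,187) and (219,191).

Run:
```python
from h import *
c=ctrl.calibration("wrist")
P=np.array([onz("wrist",p,.086,c)[:2] for p in [(215,109),(336,104),(334,187),(219,191)]])
Q=np.array([onz("wrist",p,.08,c)[:2] for p in [(246,121),(324,114),(319,179),(249,178)]])
def fit(M,W):
    M=np.array(M);m=M.mean(0);w=W.mean(0);H=(M-m).T@(W-w)
    y=np.arctan2(H[0,1]-H[1,0],H[0,0]+H[1,1]);Rz=np.array([[np.cos(y),-np.sin(y)],[np.sin(y),np.cos(y)]])
    print(y,w-Rz@m,(W-(M@Rz.T+w-Rz@m)).round(3).tolist());return y,w-Rz@m,Rz
y,o,Rz=fit([(-.115,.07),(.085,.07),(.085,-.07),(-.115,-.07)],P)
fit([(-.065,.052),(.065,.052),(.065,-.052),(-.065,-.052)],Q)
for n,p,z in[("nub",(222,157),.11),("nose",(250,149),.0925),("bar",(291,157),.17)]:
    w=onz("wrist",p,z,c);print(n,w.round(4),"heater frame",(Rz.T@(w[:2]-o)).round(4))
tp,r=tool();x=r.as_matrix()[:,0];print(np.arctan2(x[1],x[0]))
im=cv2.imread("pics/w1.png")[95:200,205:345];cv2.imwrite("pics/w1c.png",cv2.resize(im,None,fx=5,fy=5,interpolation=cv2.INTER_CUBIC))
```

```text
0.3915053677117974 [ 0.46548249 -0.30990253] [[0.002, 0.0], [-0.001, -0.001], [0.001, 0.001], [-0.001, -0.0]]
0.3837448133496867 [ 0.46575933 -0.31031187] [[0.002, -0.003], [-0.001, 0.004], [-0.003, -0.004], [0.001, 0.003]]
nub [ 0.3717 -0.355   0.11  ] heater frame [-0.1039 -0.0059]
nose [ 0.4101 -0.3294  0.0925] heater frame [-0.0586  0.0031]
bar [ 0.4649 -0.3103  0.17  ] heater frame [-0.0007 -0.0002]
1.92533844379623
```

View pics/w1c.png

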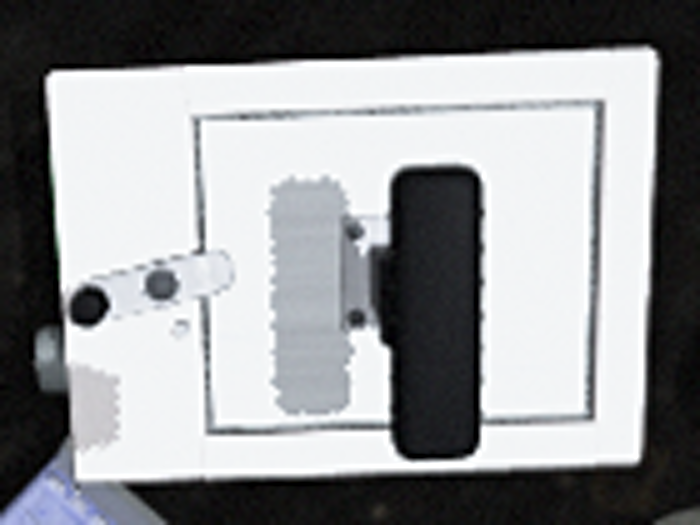

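The crop shows the tab nearly straight (about 0.2 rad), the bar square to the heater, and the nub at the front edge. The pose fit is good, so I'm going down onto the bar.

```bash
python3 -m handwheel '[[[0.3,3,4],[0,0,-0.036]],[[0.54,5.26,8],[0,0,-0.036]],[[0.54,5.26,14],[0,0,-0.036]],[[0.54,5.26,20],[0,0,-0.036]],[[0.54,5.26,23],[0,0,-0.036]]]'
python3 - <<'E'
from h import *
tp,r=tool();x=r.as_matrix()[:,0];print(np.arctan2(x[1],x[0]),rel([.4655,-.310,.150]))
E
```

```text
t: 4.18
tool_pos: [0.4636, -0.3087, 0.1615]
tool_rot: [-1.744, -2.606, -0.001]
contact_force: [-0.1, 0.2, 0.4]
opening: 0.0855
grip_force: 0.0
1.9616907487903044 [-0.2   0.13  1.15]
```

```bash
python3 -m handwheel '[[[0,0,1],[0,0,0]],[[0,0,1],[0,0,0]]]' ; python3 -m handwheel '[[[0,0,0],[0,0,0]],[[0,0,0],[0,0,0]],[[0,0,0],[0,0,0]],[[0,0,0],[0,0,0]],[[0,0,0],[0,0,0]]]' 1 60;  python3 -m handwheel '[[[0,0,0],[0,0,0]],[[0,0,0],[0,0,0]]]'
```

```text
t: 4.42
tool_pos: [0.4654, -0.3104, 0.1564]
tool_rot: [1.748, 2.61, 0.0]
contact_force: [0.3, -0.2, -0.1]
opening: 0.0853
grip_force: 0.0
t: 5.05
tool_pos: [0.4654, -0.3106, 0.1567]
tool_rot: [1.747, 2.61, -0.001]
contact_force: [-0.8, -0.8, 3.4]
opening: 0.0229
grip_force: 61.7
t: 5.3
tool_pos: [0.4654, -0.3106, 0.1567]
tool_rot: [1.747, 2.61, -0.001]
contact_force: [-2.4, -1.1, 4.0]
opening: 0.023
grip_force: 61.9
```

```bash
python3 -m handwheel '[[[0,0,-0.5],[0,0,0]],[[0,0,-1],[0,0,0]],[[0,0,-1.5],[0,0,0]],[[0,0,-2],[0,0,0]],[[0,0,-2.5],[0,0,0]]]'; python3 -m handwheel '[[[0,0,-0.3],[0,0,0]],[[0,0,-0.6],[0,0,0]],[[0,0,-0.6],[0,0,0]]]'
```

```text
t: 5.92
tool_pos: [0.4647, -0.3098, 0.1807]
tool_rot: [-1.747, -2.609, -0.0]
contact_force: [-2.2, 0.5, -5.7]
opening: 0.0229
grip_force: 60.5
t: 6.3
tool_pos: [0.4655, -0.3104, 0.1876]
tool_rot: [1.747, 2.61, 0.0]
contact_force: [-0.7, 0.6, -5.5]
opening: 0.0232
grip_force: 60.7
```

```bash
for i in 1; do python3 -m handwheel '[[[0,0,-0.2],[0,0,0]],[[0,0,-0.4],[0,0,0]],[[0,0,-0.4],[0,0,0]]]'; done;  python3 -m handwheel '[[[0,0,-0.2],[0,0,0]],[[0,0,-0.4],[0,0,0]],[[0,0,-0.4],[0,0,0]]]'; python3 b.py w2 cover
```

```text
t: 6.68
tool_pos: [0.4656, -0.3105, 0.1917]
tool_rot: [1.747, 2.61, -0.0]
contact_force: [-0.0, 0.8, -2.9]
opening: 0.0229
grip_force: 60.9
t: 7.05
tool_pos: [0.465, -0.3101, 0.1942]
tool_rot: [-1.747, -2.61, -0.0]
contact_force: [-0.2, -1.2, -9.9]
opening: 0.0227
grip_force: 60.2
[ 0.46503232 -0.31012141  0.19415105] [-1.74719790e+00 -2.61012520e+00 -1.48347796e-04]
cover 0.93 [254. 181.] [ 0.4663 -0.3101  0.08  ]
cam (array([ 0.44117165, -0.25070752,  0.33853712]), array([ 0.09824588, -0.24056448, -0.96564822]))
```

View pics/w2.png

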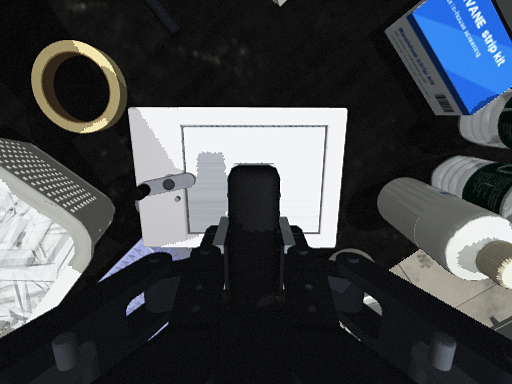

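The wrist picture shows the bar held and the cover still in its frame with the nose over it (190,182). The force has started to rise, so I'm checking for the end stop.

```bash
python3 -m handwheel '[[[0,0,-0.1],[0,0,0]],[[0,0,-0.2],[0,0,0]],[[0,0,-0.2],[0,0,0]]]'
```

```text
t: 7.52
tool_pos: [0.4643, -0.3097, 0.1948]
tool_rot: [-1.746, -2.608, -0.0]
contact_force: [-0.7, -3.6, -20.6]
opening: 0.0231
grip_force: 59.6
```

```bash
python3 -m handwheel '[[[0,0,0.3],[0,0,0]],[[0,0,0.6],[0,0,0]],[[0,0,0.6],[0,0,0]]]'; python3 -m handwheel '[[[0,0,0.15],[0,0,0]],[[0,0,0.3],[0,0,0]],[[0,0,0.3],[0,0,0]]]'
```

```text
t: 7.9
tool_pos: [0.4665, -0.311, 0.1939]
tool_rot: [1.745, 2.607, -0.0]
contact_force: [-0.1, 1.4, -3.2]
opening: 0.0232
grip_force: 62.0
t: 8.28
tool_pos: [0.4663, -0.3113, 0.1903]
tool_rot: [1.745, 2.607, -0.001]
contact_force: [0.8, -1.8, 2.6]
opening: 0.023
grip_force: 62.9
```

```bash
python3 -m handwheel '[[[0,0,0.15],[0,0,0]],[[0,0,0.3],[0,0,0]],[[0,0,0.3],[0,0,0]]]';python3 -m handwheel '[[[0,0,0.15],[0,0,0]],[[0,0,0.2],[0,0,0]],[[0,0,0.2],[0,0,0]]]'
```

```text
t: 8.65
tool_pos: [0.4663, -0.3113, 0.188]
tool_rot: [1.745, 2.607, -0.001]
contact_force: [-0.4, -0.5, 10.7]
opening: 0.023
grip_force: 63.9
t: 9.02
tool_pos: [0.4664, -0.3114, 0.1878]
tool_rot: [1.745, 2.607, -0.001]
contact_force: [-3.9, 1.9, 17.2]
opening: 0.0232
grip_force: 64.8
```

Holding 17 N with no movement confirms the lock is out and the cover is seated. Releasing the bar.

```bash
python3 -m handwheel '[[[0,0,-0.4],[0,0,0]]]'; python3 -m handwheel '[[[0,0,0],[0,0,0]],[[0,0,0],[0,0,0]],[[0,0,0],[0,0,0]],[[0,0,-3],[0,0,0]],[[0,0,-6.5],[0,0,0]]]' -1
python3 - <<'E'
from h import *
print(rel([.4655,-.310,.26]))
o=np.array([.4655,-.310]);y=.39;ex=np.array([np.cos(y),np.sin(y)]);ey=np.array([-ex[1],ex[0]])
for h in [(-.100,.030),(-.100,-.002)]: print(rel([*(o+ex*h[0]+ey*h[1]),.10]))
E
```

```text
t: 9.15
tool_pos: [0.4659, -0.3107, 0.1884]
tool_rot: [1.746, 2.608, -0.0]
contact_force: [1.2, 0.4, -1.8]
opening: 0.0226
grip_force: 62.1
t: 9.78
tool_pos: [0.4646, -0.3097, 0.2512]
tool_rot: [-1.746, -2.608, -0.001]
contact_force: [0.2, 0.5, 1.5]
opening: 0.0855
grip_force: 0.0
[-0.06  0.07 -0.89]
[ 2.9  -9.9  15.14]
[-0.3  -9.91 15.13]
```

```bash
python3 -m handwheel '[[[1.5,-5,0],[0,0,0]],[[3,-10,0],[0,0,0]],[[3,-10,5],[0,0,0]],[[3,-10,9],[0,0,0]],[[3,-10,9],[0,0,0]]]' 1 60
python3 b.py w3 tab_nub
python3 - <<'E'
from h import *
o=np.array([.4655,-.310]);y=.39;ex=np.array([np.cos(y),np.sin(y)]);ey=np.array([-ex[1],ex[0]])
for h in [(-.100,.030),(-.100,-.002)]: print(rel([*(o+ex*h[0]+ey*h[1]),.10]))
E
```

```text
t: 10.4
tool_pos: [0.3594, -0.3184, 0.158]
tool_rot: [-1.744, -2.604, -0.004]
contact_force: [-0.9, 0.2, -0.0]
opening: 0.0002
grip_force: 0.0
[ 0.35935726 -0.31843264  0.15801956] [-1.74353675 -2.60371188 -0.00378399]
cam (array([ 0.33622259, -0.25984589,  0.30286721]), array([ 0.09345064, -0.23471886, -0.96756087]))
[0.06 0.02 6.28]
[-3.14  0.02  6.29]
```

View pics/w3.png

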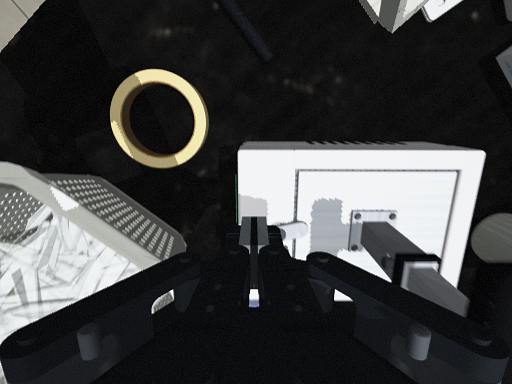

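The wrist view shows the shut fingers at (255,225), above the deck on the +y side of the tab. The tab nose (295,228) is still over the cover, and the nub is hidden. Going down and pushing.

```bash
python3 -m handwheel '[[[0,0,3],[0,0,0]],[[0,0,5.8],[0,0,0]],[[0,0,5.8],[0,0,0]]]'; python3 -m handwheel '[[[-0.7,0,0],[0,0,0]],[[-1.5,0,0],[0,0,0]],[[-2.3,0,0],[0,0,0]],[[-3.1,0,0],[0,0,0]],[[-3.1,0,0],[0,0,0]]]'
```

```text
t: 10.88
tool_pos: [0.3614, -0.3204, 0.1041]
tool_rot: [-1.746, -2.61, -0.001]
contact_force: [-0.7, -0.0, 0.1]
opening: 0.0002
grip_force: 0.0
t: 11.5
tool_pos: [0.3737, -0.3493, 0.1042]
tool_rot: [-1.747, -2.61, -0.002]
contact_force: [-0.2, 3.6, 1.1]
opening: -0.0001
grip_force: 1.5
```

```bash
python3 -m handwheel '[[[0.8,0,0],[0,0,0]],[[0.8,-2,0],[0,0,0]],[[0.8,-3.8,0.2],[0,0,0]],[[-1,-3.8,0.3],[0,0,0]],[[-2.3,-3.8,0.4],[0,0,0]]]'; python3 -m handwheel '[[[0,1,0],[0,0,0]],[[0,2,0],[0,0,0]],[[0,2.8,0],[0,0,0]],[[0,3.3,0],[0,0,0]],[[0,3.3,0],[0,0,0]]]'
```

```text
t: 12.12
tool_pos: [0.3464, -0.3859, 0.1001]
tool_rot: [1.749, 2.609, -0.001]
contact_force: [0.3, 0.4, 0.6]
opening: -0.0001
grip_force: 0.0
t: 12.75
tool_pos: [0.3779, -0.3723, 0.1004]
tool_rot: [1.746, 2.611, -0.0]
contact_force: [-0.6, -0.9, 1.2]
opening: -0.0001
grip_force: 0.7
```

```bash
python3 -m handwheel '[[[0,-1,-1],[0,0,0]],[[0,-1,-6],[0,0,0]],[[0,-1,-12],[0,0,0]],[[0,2,-15.5],[0,0,0]],[[1.2,7,-15.5],[0,0,0]]]' -1;  python3 -m handwheel '[[[1.2,3.5,0],[0,0,0]],[[1.2,3.5,0],[0,0,0]]]'; python3 b.py w4 tab_nub grip_bar cover
python3 -c "
from h import *
print(rel([.4655,-.310,.188]))"
```

```text
t: 13.38
tool_pos: [0.4386, -0.3365, 0.2607]
tool_rot: [1.747, 2.601, -0.002]
contact_force: [0.5, 0.0, -0.5]
opening: 0.0852
grip_force: 0.0
t: 13.62
tool_pos: [0.466, -0.3087, 0.2554]
tool_rot: [-1.743, -2.613, -0.001]
contact_force: [-0.1, -0.1, 0.5]
opening: 0.0856
grip_force: 0.0
[ 0.4660128  -0.30866072  0.2553595 ] [-1.74324069e+00 -2.61313623e+00 -1.42296134e-03]
tab_nub 0.58 [176. 194.] [ 0.3951 -0.3634  0.11  ]
grip_bar 0.85 [249. 203.] [ 0.4682 -0.3233  0.168 ]
cover 0.87 [250. 169.] [ 0.4629 -0.3106  0.08  ]
cam (array([ 0.44185991, -0.24937738,  0.39974492]), array([ 0.09967162, -0.23971649, -0.96571299]))
[0.03 0.13 6.7 ]
```

View pics/w4.png

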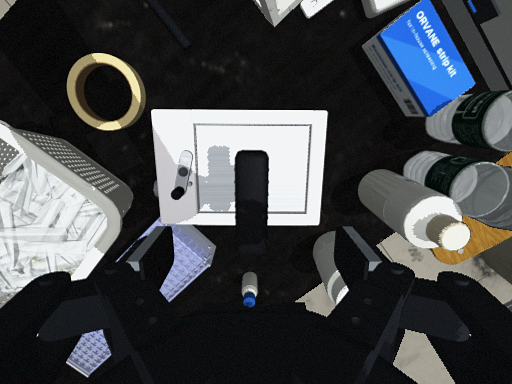

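The tab is swung aside: nub at (178,193), nose at (187,157), about 1.34 rad and outside the recess edge. Grasping the bar.

```bash
python3 -m handwheel '[[[0,0.1,3.5],[0,0,0]],[[0,0.1,6.7],[0,0,0]],[[0,0.1,6.7],[0,0,0]]]'; python3 -m handwheel '[[[0,0,0],[0,0,0]],[[0,0,0],[0,0,0]],[[0,0,0],[0,0,0]],[[0,0,0],[0,0,0]],[[0,0,0],[0,0,0]]]' 1 80;  python3 -m handwheel '[[[0,0,0],[0,0,0]],[[0,0,-0.5],[0,0,0]],[[0,0,-1],[0,0,0]],[[0,0,-1.5],[0,0,0]],[[0,0,-2],[0,0,0]]]'
```

```text
t: 14.2
tool_pos: [0.4638, -0.3092, 0.1847]
tool_rot: [-1.746, -2.604, -0.001]
contact_force: [-0.3, 0.2, -0.3]
opening: 0.0851
grip_force: 0.0
t: 14.82
tool_pos: [0.4663, -0.3105, 0.1893]
tool_rot: [1.747, 2.609, -0.002]
contact_force: [-2.6, -1.2, 6.7]
opening: 0.0226
grip_force: 79.8
t: 15.45
tool_pos: [0.4661, -0.3096, 0.208]
tool_rot: [-1.747, -2.61, -0.0]
contact_force: [0.2, -0.1, -3.2]
opening: 0.0228
grip_force: 78.9
```

```bash
python3 -m handwheel '[[[0,0,-3],[0,0,0]],[[0,0,-7],[0,0,0]],[[0,0,-11],[0,0,0]],[[0,0,-14.5],[0,0,0]],[[0,0,-16],[0,0,0]]]'
python3 - <<'E'
from h import *
print(rel([.54,.09,.37]),rel([.54,.226,.37]),ctrl.get_obs()["q"])
E
```

```text
t: 16.08
tool_pos: [0.4667, -0.3102, 0.371]
tool_rot: [1.745, 2.607, -0.001]
contact_force: [0.2, -0.3, -2.3]
opening: 0.023
grip_force: 79.0
[3.420e+01 2.204e+01 2.000e-02] [ 4.678e+01  2.722e+01 -2.000e-02] [-7.19503454e-01 -1.48323498e-01  1.57837822e+00  1.27931040e-04
  1.70737878e+00 -1.11064052e+00]
```

```bash
python3 -m handwheel '[[[3,2,0],[0,0,0]],[[7,4.5,0],[0,0,0]],[[11.5,7.4,0],[0,0,0]],[[16,10.3,0],[0,0,0]],[[20,12.9,0],[0,0,0]]]'; python3 -m handwheel '[[[4,2.6,0],[0,0,0.08]],[[8,5.2,0],[0,0,0.16]],[[12,7.5,0],[0,0,0.24]],[[14.2,9.1,0],[0,0,0.32]],[[14.2,9.1,0],[0,0,0.39]]]'
python3 - <<'E'
from h import *
im=cv2.imread("pics/top0.png");h=cv2.cvtColor(im,cv2.COLOR_BGR2HSV)
m=cv2.inRange(h,(5,70,90),(25,255,255));m[:, :100]=0;m[:,200:]=0;m[:130]=0;m[230:]=0
m=cv2.morphologyEx(m,cv2.MORPH_CLOSE,np.ones((7,7)));m=cv2.morphologyEx(m,cv2.MORPH_OPEN,np.ones((7,7)))
c=max(cv2.findContours(m,0,2)[0],key=cv2.contourArea)
W=np.array([onz("top",p[0],.006)[:2] for p in c],np.float32);r=cv2.minAreaRect(W);print(r,cv2.boxPoints(r))
tp,rr=tool();x=rr.as_matrix()[:,0];print(tp,np.arctan2(x[1],x[0]),rel([*r[0],.37]))
cv2.imwrite("pics/top1.png",ctrl.get_image("top"));
for d in ctrl.landmark_of("top","mat"):print(d,onz("top",d["position"],0))
E
```

```text
t: 16.7
tool_pos: [0.5089, -0.0738, 0.3667]
tool_rot: [-1.746, -2.609, 0.0]
contact_force: [0.4, 0.8, -3.0]
opening: 0.0227
grip_force: 79.0
t: 17.32
tool_pos: [0.5388, 0.0922, 0.3662]
tool_rot: [-2.218, -2.222, 0.003]
contact_force: [0.5, -1.1, -3.0]
opening: 0.023
grip_force: 79.0
((0.5398297309875488, 0.22658683359622955), (0.15556682646274567, 0.18516404926776886), 88.62019348144531) [[0.44540155 0.15105534]
 [0.6305119  0.14659661]
 [0.6342579  0.30211833]
 [0.44914758 0.30657706]]
[0.53884073 0.09219388 0.36624867] 1.5727875336525068 [13.44  0.12 -0.37]
{'position': [144.7, 176.3], 'score': 0.64} [0.54728832 0.23518572 0.        ]
```

```bash
python3 -m handwheel '[[[4,0,0],[0,0,0.026]],[[8,0.1,0],[0,0,0.026]],[[12,0.1,0],[0,0,0.026]],[[13.4,0.1,3],[0,0,0.026]],[[13.4,0.1,8],[0,0,0.026]]]'; python3 -m handwheel '[[[0,0,4],[0,0,0]],[[0,0,8],[0,0,0]],[[0,0,12],[0,0,0]],[[0,0,14],[0,0,0]],[[0,0,14],[0,0,0]]]'
python3 b.py w5 mat
python3 -c "
from h import *
print(rel([.54,.2266,.1153]))"
```

```text
t: 18.05
tool_pos: [0.541, 0.2253, 0.289]
tool_rot: [2.245, 2.195, 0.006]
contact_force: [0.4, -1.2, -2.4]
opening: 0.0225
grip_force: 79.0
t: 18.68
tool_pos: [0.5389, 0.2236, 0.1461]
tool_rot: [-2.248, -2.192, 0.006]
contact_force: [-0.3, 0.1, -3.3]
opening: 0.0227
grip_force: 79.1
[0.5389374  0.22356679 0.14607186] [-2.24759869 -2.19208558  0.00550955]
cam (array([0.54227461, 0.28814902, 0.290333  ]), array([-0.01080368, -0.26158809, -0.96511914]))
[ 0.22 -0.13  3.43]
```

View pics/w5.png

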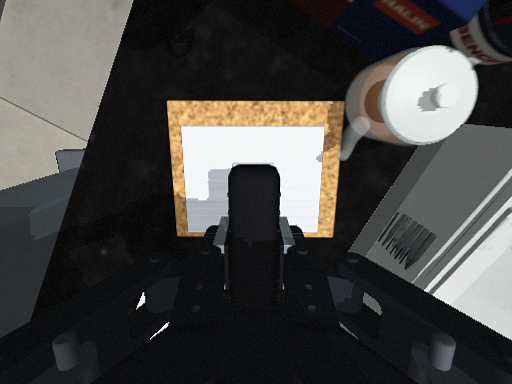

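The wrist view shows the white plate (181–325, 126–234) centred over the cork (167–343, from row 100). Lowering.

```bash
python3 -m handwheel '[[[0.1,0,1],[0,0,0]],[[0.2,0,2],[0,0,0]],[[0.2,0,2.6],[0,0,0]],[[0.2,0,2.8],[0,0,0]],[[0.2,0,2.8],[0,0,0]]]'; python3 -m handwheel '[[[0,0,0.15],[0,0,0]],[[0,0,0.3],[0,0,0]],[[0,0,0.3],[0,0,0]]]'
```

```text
t: 19.4
tool_pos: [0.5401, 0.2262, 0.1199]
tool_rot: [-2.249, -2.193, 0.0]
contact_force: [0.2, 0.7, -3.1]
opening: 0.023
grip_force: 79.1
t: 19.77
tool_pos: [0.5401, 0.2261, 0.117]
tool_rot: [-2.249, -2.193, 0.0]
contact_force: [-0.1, 0.5, -3.1]
opening: 0.0228
grip_force: 79.1
```

```bash
python3 -m handwheel '[[[0,0,0.1],[0,0,0]],[[0,0,0.2],[0,0,0]],[[0,0,0.2],[0,0,0]]]'; python3 -m handwheel '[[[0,0,0.1],[0,0,0]],[[0,0,0.1],[0,0,0]]]'
```

```text
t: 20.15
tool_pos: [0.5403, 0.2263, 0.1156]
tool_rot: [2.249, 2.194, 0.001]
contact_force: [-1.7, 1.1, 0.1]
opening: 0.0231
grip_force: 79.5
t: 20.4
tool_pos: [0.5403, 0.2264, 0.1153]
tool_rot: [2.249, 2.194, 0.001]
contact_force: [-4.6, -0.1, 3.4]
opening: 0.0227
grip_force: 80.2
```

Seated on the mat. Releasing and withdrawing.

```bash
python3 -m handwheel '[[[0,0,0],[0,0,0]],[[0,0,0],[0,0,0]],[[0,0,0],[0,0,0]],[[0,0,0],[0,0,0]],[[0,0,-1],[0,0,0]]]' -1; python3 -m handwheel '[[[0,0,-4],[0,0,0]],[[0,0,-8],[0,0,0]],[[0,0,-13],[0,0,0]],[[0,0,-17],[0,0,0]],[[0,0,-17],[0,0,0]]]'; python3 b.py w6 corner_fl corner_fr corner_bl corner_br
```

```text
t: 21.02
tool_pos: [0.5394, 0.2259, 0.1233]
tool_rot: [-2.248, -2.193, 0.003]
contact_force: [-0.9, 0.7, -0.3]
opening: 0.0853
grip_force: 0.0
t: 21.65
tool_pos: [0.5421, 0.2267, 0.3003]
tool_rot: [2.246, 2.19, 0.014]
contact_force: [0.6, -0.2, -0.2]
opening: 0.0855
grip_force: 0.0
[0.5421264  0.22673712 0.30033609] [2.24552727 2.19017695 0.01368228]
corner_fl 0.97 [210. 123.] [0.4883 0.2809 0.08  ]
corner_fr 0.64 [210. 185.] [0.4837 0.1964 0.08  ]
corner_bl 0.98 [294. 122.] [0.6004 0.2796 0.08  ]
corner_br 0.88 [289. 183.] [0.5946 0.1955 0.08  ]
cam (array([0.54353021, 0.29079568, 0.44485809]), array([ 0.00226133, -0.25801372, -0.96613861]))
```

View pics/w6.png

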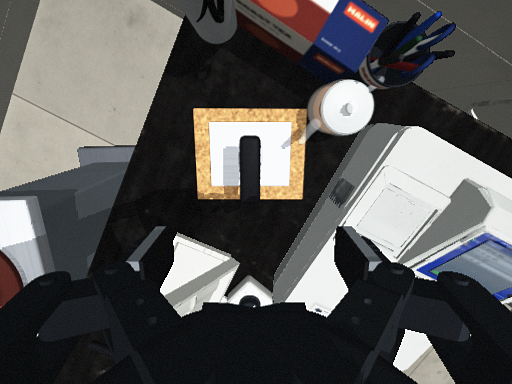

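The cover lies flat and centred on the cork, with mat showing on all sides and the grip standing. Handing in.

```bash
python3 -c "
from station import ctrl
print(ctrl.finish_job())"
```

```text
the job is handed in; nothing more can be done
None
```

The job is handed in at about 22 s: the grip was locked out under the tab, the tab was swung aside to about 1.34 rad, and the cover now lies flat and centred on the cork mat.

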